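# Fit the power modules and bring up the supply

## Task

First slide the panel's slider all the way back to OFF (the red end), and only then fit every loose power module on the table: slide each one, from the front, onto the rail shoe of its own colour until it clicks home in the detent, with the supply still OFF. When all are home, slide the slider up to the green mark and let go. Leave the other things on the bench where they are.

Things in the scene. Friction and masses are not known exactly. Their poses are not given: they have to be found in the camera images.
- module_red: loose power module, red cap, may be absent. Black housing 50 (x) x 40 (y) mm from 8 to 60 mm up, gripped across either pair of faces, on a foot 64 (x) x 54 (y) x 8 mm, corners rounded 6 mm, with a 11 mm long, 6 mm deep notch in the middle of each long side. Either way round is right. Origin: centre of the underside, z up. About 0.25 kg. At the start it stands on the table.
- shoe_red: fixed rail shoe with red entry guides and red end stop, on the chassis. Origin: its underside, at the home position; +x is the way the module slides in (away from the robot). Its floor is 4 mm above the origin and spans x = -103 to +37 mm: a module at home has its origin at (0, 0, 4 mm) here. Set it down at about x = -70 mm, then slide it in.
- shoe_red_mouth (a point): middle of the red shoe's channel mouth, on its floor, at x = -32 mm. The channel is 57 mm wide, walls 15.5 mm high, its lips 46 mm apart, underside 9.5 mm over the floor, all the way in. Before the mouth, guides 13 mm high without lips flare to about 69 mm at x = -58 mm.
- module_blue: loose power module, blue cap, may be absent. Black housing 50 (x) x 40 (y) mm from 8 to 60 mm up, gripped across either pair of faces, on a foot 64 (x) x 54 (y) x 8 mm, corners rounded 6 mm, with a 11 mm long, 6 mm deep notch in the middle of each long side. Either way round is right. Origin: centre of the underside, z up. About 0.25 kg. At the start it stands on the table.
- shoe_blue: fixed rail shoe with blue entry guides and blue end stop, on the chassis. Origin: its underside, at the home position; +x is the way the module slides in (away from the robot). Its floor is 4 mm above the origin and spans x = -103 to +37 mm: a module at home has its origin at (0, 0, 4 mm) here. Set it down at about x = -70 mm, then slide it in.
- shoe_blue_mouth (a point): middle of the blue shoe's channel mouth, on its floor, at x = -32 mm. The channel is 57 mm wide, walls 15.5 mm high, its lips 46 mm apart, underside 9.5 mm over the floor, all the way in. Before the mouth, guides 13 mm high without lips flare to about 69 mm at x = -58 mm.
- module_yellow: loose power module, yellow cap, may be absent. Black housing 50 (x) x 40 (y) mm from 8 to 60 mm up, gripped across either pair of faces, on a foot 64 (x) x 54 (y) x 8 mm, corners rounded 6 mm, with a 11 mm long, 6 mm deep notch in the middle of each long side. Either way round is right. Origin: centre of the underside, z up. About 0.25 kg. At the start it stands on the table.
- shoe_yellow: fixed rail shoe with yellow entry guides and yellow end stop, on the chassis. Origin: its underside, at the home position; +x is the way the module slides in (away from the robot). Its floor is 4 mm above the origin and spans x = -103 to +37 mm: a module at home has its origin at (0, 0, 4 mm) here. Set it down at about x = -70 mm, then slide it in.
- shoe_yellow_mouth (a point): middle of the yellow shoe's channel mouth, on its floor, at x = -32 mm. The channel is 57 mm wide, walls 15.5 mm high, its lips 46 mm apart, underside 9.5 mm over the floor, all the way in. Before the mouth, guides 13 mm high without lips flare to about 69 mm at x = -58 mm.
- module_white: loose power module, white cap, may be absent. Black housing 50 (x) x 40 (y) mm from 8 to 60 mm up, gripped across either pair of faces, on a foot 64 (x) x 54 (y) x 8 mm, corners rounded 6 mm, with a 11 mm long, 6 mm deep notch in the middle of each long side. Either way round is right. Origin: centre of the underside, z up. About 0.25 kg. At the start it stands on the table.
- shoe_white: fixed rail shoe with white entry guides and white end stop, on the chassis. Origin: its underside, at the home position; +x is the way the module slides in (away from the robot). Its floor is 4 mm above the origin and spans x = -103 to +37 mm: a module at home has its origin at (0, 0, 4 mm) here. Set it down at about x = -70 mm, then slide it in.
- shoe_white_mouth (a point): middle of the white shoe's channel mouth, on its floor, at x = -32 mm. The channel is 57 mm wide, walls 15.5 mm high, its lips 46 mm apart, underside 9.5 mm over the floor, all the way in. Before the mouth, guides 13 mm high without lips flare to about 69 mm at x = -58 mm.
- chassis: fixed white plate 225 x 336 x 6 mm that carries the four shoes 80 mm apart; origin at its underside below the line of home positions, axes as the shoes'. In each shoe the last 25 mm rub past two sprung brass rollers at x = 0 (about 5 to 20 N, with friction, to push through; shoe and rollers are slippery), which drop into the module's notches at home; the end stop is 2 mm further.
- slider (a joint): position of the black slider grip on the grey panel, m: 0 = OFF, the end with the red patch, nearest the robot; grows to 0.12 along the panel's +y. Stays where it is left; slides with about 1.5 N.
- slider_top (a point): centre of the top of the slider grip, 70 mm above the table. The grip is 28 mm across the track, 22 mm along it and 40 mm tall, with a white line over its middle; the panel's top is 30 mm above the table.
- panel: fixed grey control panel, 90 (x) x 200 (y) x 30 mm, origin centre of underside; the slider's track runs along its y axis through its middle, +y pointing roughly away from the robot; slider value 0 is at y = -60 mm, 0.12 at y = +60 mm.
- mark: flat green pointer on the panel's top, beside the track, pointing at the set position. Origin on the track's centre line, axes as the panel's: the slider is on the mark when slider_top has y = 0 in this frame.
- flux_bottle: bystander, to be left alone: white bottle, 44 mm diameter, 110 mm tall; origin at the middle of its underside.
- screwdriver: bystander, to be left alone: orange-handled screwdriver lying, 190 mm long, 26 mm thick; origin at the middle of its underside.
- solder_spool: bystander, to be left alone: blue spool, 60 mm diameter, 40 mm tall; origin at the middle of its underside.
- parts_box: bystander, to be left alone: small cardboard box 50 x 70 x 30 mm; origin at the middle of its underside.
- screw_jar: bystander, to be left alone: jar, 60 mm diameter, 65 mm tall; origin at the middle of its underside.
- brush: bystander, to be left alone: brush lying, 170 mm long, 20 mm thick; origin at the middle of its underside.

How it is judged:
By the outcome, as a careful person would: the job done as asked, in the order asked, and still so for the second after the job is handed in, with the robot touching nothing.
Of module_red, module_blue, module_yellow, module_white only 3 to 4 are there at a start; the rules pass over those that are not, and their reading is None.
At some moment in a run one of module_red, module_blue, module_yellow, module_white may be knocked a few centimetres aside while the robot is not near it.
Once in a run the grip may slacken for a moment while it holds something.
It also fails if it takes over 210 s, if anything falls off the work surface, if the arm or the gripper's body presses on something with over 40 N, if the wrist force passes 120 N, or if a joint passes its speed limit or range.

## Robot

A 7-joint arm with a two-finger parallel gripper is mounted at the origin on the work surface. World frame = base frame: x ahead of the robot, y to its left, z up, the work surface at z = 0. Lengths are in m, angles in rad, forces in N, time in s.
With the tool pointing down it reaches from about 0.4 to 0.85 m from the base axis. Payload 6.9 kg.
Tool frame: the origin (TCP) lies midway between the tips of the shut fingers; the grasp point (between the pads) lies behind it (ctrl.pinch_z is the z of the grasp point in the tool frame, in m); z points along the fingers, y is the direction in which the jaws open and shut (so a half turn about z gives the same grasp; the last joint's range is limited). The gripper opens to 85 mm and grips with 20 to 120 N. Pads are 22 mm wide; open, the fingers measure 114 mm over their backs; the gripper's body (76 mm by 85 mm) begins 54 mm behind the grasp point. The pads swing forward as they close: fully open they stand 13 mm farther back than shut.
Start: joints at [1.349, 0.507, -0.238, 1.5, 0.126, 1.149, -0.155], TCP at [0.201, -0.592, 0.231] pointing down, gripper open.
Joint ranges: [-3.08, 3.08], [-0.24, 2.05], [-1.43, 1.35], [0, 2.5], [-1.52, 4.66], [0.17, 1.96], [-2.89, 2.89]. Speed limits (rad/s): [2.39, 2.39, 3.14, 3.14, 3.14, 3.14, 3.14].

## Interface

Orientations are given as a unit quaternion [w, x, y, z].
In Python, from station import ctrl, get_state, vision, ticket, models gives the robot as it stands. Calls block until the motion is done:
- ctrl.movep(position, orientation): joint-space move of the TCP to a pose.
- ctrl.movel(position, frame=None, max_speed=0.15): straight line of the TCP; frame=None keeps the orientation; max_speed is the mean speed in m/s.
- ctrl.set_joints(angles): joint-space move.
- ctrl.ungrasp() and ctrl.close_gripper(force=None): open the fingers fully, or close them until they stop; force is the grip in N (None keeps the last).
- ctrl.pause(seconds).
- ctrl.ik(position, orientation): joint angles nearest the present ones, or None.
- get_state(): the state.
- vision.grab_frame(name): name is "scene" or "top"; returns (picture, depth): 400x640x3 uint8, blue, green, red; 400x640 float32, m along the optical axis (not along the pixel's ray), 0 where there is no reading.
- vision.camera_info(name): a dict with "mtx" (3x3 intrinsics, pixels), "R" (3x3) and "t" (3): a world point X has camera coordinates R X + t. Camera axes: x right, y down, z forward; pixel columns grow to the right and rows downward; lengths in m; the calibration is good to about 2 mm. A picture is of the moment at which its call begins. camera_info takes no time and is no camera call.
A pose or a line that the arm cannot do raises ctrl.Unreachable and nothing moves.
- ticket.close_job(): hands the job in, once; it reports no verdict.
Trained networks look in the newest picture that a camera, given by its name, has taken for a name from the list of things; names that differ only in an ending like _2 or _b are one class to them, and where a whole thing is asked for, a point or a joint stands for the part that bears it (a point fixed in the world has none). Each returns a list of dicts, best first, with "p" (0 to 1); they miss things now and then, are a little off and sometimes report something else, mostly with a low value. They report only what shows in the picture. A call takes as long as a camera call.
- models.recognise(camera, target): "point" ([column, row] in pixels, amid what is visible of it).
- models.masks_of(camera, target): "mask" (400x640 bool, what is visible of it) and "point" ([column, row] in pixels, amid what is visible of it).
The state is a dict: "time": time; "qpos": joint angles; "qd": joint speeds; "tau": joint torques, N m; "tcp_pos": TCP position; "eef_rot": TCP orientation; "contact_force": force on the tool from outside, world axes, zero at the start; "wrist_torque": the same for the moment, N m; "width": finger opening in m.
Only numpy, scipy, OpenCV 4.12 (cv2) and the standard library are available. Lean on these libraries where they do the work, as an engineer would, in place of code of your own. Each camera call takes 0.05 s, during which the arm holds its last target. There are 200 camera calls.

## Working session

There is one attempt and no reset: what is moved stays moved. The work goes in short steps, each a Python script; the robot and the scene stay as the last script left them, time stands still between calls to the robot, and variables do not carry over. Pictures are saved under pics/ and viewed, about 12 in all and at most 16, crops included, and the job is handed in when it is done.

```bash
ls; mkdir -p pics
python3 - <<'E'
from station import ctrl,get_state,vision
import cv2
for n in("scene","top"):
    im,d=vision.grab_frame(n); cv2.imwrite(f"pics/{n}0.png",im)
    i=vision.camera_info(n); print(n,i["mtx"],-i["R"].T@i["t"],i["R"])
s=get_state(); print(s, ctrl.pinch_z)
E
```

```text
pics
scene [[411.46749916   0.         323.09645922]
 [  0.         411.46749916 206.73740225]
 [  0.           0.           1.        ]] [ 0.80321315 -0.56884896  1.00913487] [[ 8.91529308e-01  4.52962962e-01  2.17757039e-04]
 [ 3.58781260e-01 -7.05865683e-01 -6.10761529e-01]
 [-2.76498644e-01  5.44589931e-01 -7.91814566e-01]]
top [[502.04358996   0.         314.51040821]
 [  0.         502.04358996 197.93992309]
 [  0.           0.           1.        ]] [0.26014632 0.04919638 1.69642034] [[ 0.02879938 -0.99957486 -0.00454916]
 [-0.98950937 -0.02786423 -0.14175608]
 [ 0.14156905  0.00858392 -0.98989117]]
{'time': 0.1, 'qpos': array([ 1.34952942,  0.50826508, -0.2374995 ,  1.50098922,  0.12569487,
        1.14885293, -0.15479682]), 'qd': array([ 7.70134333e-06, -3.52995316e-04, -1.60201514e-04, -3.63484178e-03,
       -1.30427873e-03, -7.02506120e-04,  1.11700808e-03]), 'tau': array([-4.85367244e-03, -6.21833467e+01, -2.19449334e+00, -2.50203109e+01,
        1.25932743e-02,  7.87964906e-03, -2.61265313e-05]), 'tcp_pos': array([ 0.20040058, -0.59156601,  0.2305235 ]), 'eef_rot': array([-7.52340722e-04,  9.86683939e-01,  1.62647530e-01, -1.37733290e-04]), 'contact_force': array([ 0.63171004,  0.39938847, -0.06002249]), 'wrist_torque': array([ 0.00150888,  0.01418508, -0.05683609]), 'width': 0.08541401768726055} -0.0187
```

View pics/top0.png

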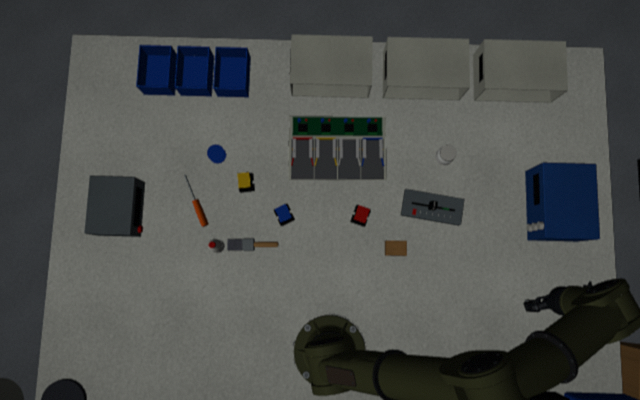

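View pics/scene0.png

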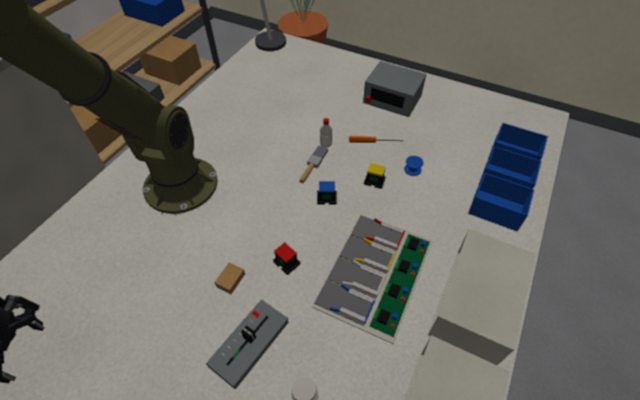

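```bash
cat > h.py <<'E'
from station import ctrl,get_state,vision,ticket,models
import numpy as np, cv2
def w2p(n,X):
    i=vision.camera_info(n); c=np.atleast_2d(X)@i["R"].T+i["t"]; c=c@i["mtx"].T; return c[:,:2]/c[:,2:]
def cloud(n,d):
    i=vision.camera_info(n); v,u=np.mgrid[:400,:640]
    K=i["mtx"]; c=np.stack([(u-K[0,2])/K[0,0]*d,(v-K[1,2])/K[1,1]*d,d],-1)
    return (c-i["t"])@i["R"]
def ray(n,uv,z):
    i=vision.camera_info(n); C=-i["R"].T@i["t"]
    r=i["R"].T@np.linalg.solve(i["mtx"],[uv[0],uv[1],1.]); return C+r*(z-C[2])/r[2]
def obs(n,t):
    """best mask's world points, requires a fresh grab"""
    r=models.masks_of(n,t); return r
E
python3 - <<'E'
from h import *
np.set_printoptions(precision=4,suppress=True)
N=["module_red","module_blue","module_yellow","module_white","slider","panel","mark","chassis","shoe_red","shoe_blue","shoe_yellow","shoe_white","flux_bottle","screwdriver","solder_spool","parts_box","screw_jar","brush"]
for n in("scene","top"):
    im,d=vision.grab_frame(n); P=cloud(n,d); np.savez(f"{n}.npz",im=im,d=d)
    M={}
    for t in N:
        r=models.masks_of(n,t)
        for q in r[:2]:
            m=q["mask"]&(d>0); p=P[m]
            if len(p)==0: continue
            z=np.percentile(p[:,2],95); top=p[p[:,2]>z-.008]
            rect=cv2.minAreaRect((top[:,:2]*1000).astype(np.float32))
            print(n,t,round(q["p"],2),np.round(q["point"]),m.sum(),"z95 %.4f"%z,np.round(top.mean(0),4),np.round(rect[0]),np.round(rect[1]),round(rect[2],1))
        if r: M[t]=r[0]["mask"]
    np.savez(f"m_{n}.npz",**M)
big=lambda im,x,y,w,h,k:cv2.resize(np.clip(im[y:y+h,x:x+w].astype(float)*1.8,0,255).astype(np.uint8),None,fx=k,fy=k,interpolation=cv2.INTER_CUBIC)
a=np.load("top.npz")["im"]; cv2.imwrite("pics/topc.png",big(a,180,100,300,165,2.66))
a=np.load("scene.npz")["im"]; cv2.imwrite("pics/scenec.png",big(a,200,200,240,190,3.1))
E
```

```text
scene module_red 0.56 [289. 258.] 588 z95 0.0622 [ 0.4498 -0.0978  0.0599] [450. -97.] [41. 50.] 71.2
scene module_red 0.44 [379. 233.] 1093 z95 0.0263 [0.671  0.1038 0.024 ] [663. 102.] [96. 84.] 0.6
scene module_blue 0.7 [328. 194.] 453 z95 0.0624 [0.4461 0.1605 0.0597] [446. 161.] [49. 44.] 26.0
scene module_yellow 0.57 [376. 176.] 444 z95 0.0617 [0.5522 0.2947 0.0594] [551. 296.] [50. 44.] 4.9
scene slider 0.61 [248. 332.] 185 z95 0.0730 [ 0.4849 -0.3311  0.0705] [ 484. -330.] [22. 29.] 80.6
scene slider 0.38 [412. 164.] 339 z95 0.0423 [0.6453 0.3987 0.0396] [645. 399.] [58. 56.] 62.8
scene panel 0.69 [246. 341.] 3321 z95 0.0402 [ 0.4855 -0.339   0.0416] [ 485. -337.] [197.  88.] 80.6
scene mark 0.59 [412. 164.] 303 z95 0.0423 [0.6449 0.398  0.0396] [645. 400.] [57. 55.] 73.0
scene chassis 0.7 [397. 290.] 3702 z95 0.0289 [ 0.7504 -0.0193  0.027 ] [746. -10.] [ 69. 276.] 1.2
scene shoe_red 0.98 [380. 231.] 1093 z95 0.0263 [0.6719 0.1054 0.0241] [663. 103.] [82. 97.] 89.5
scene shoe_blue 0.63 [343. 302.] 1535 z95 0.0260 [ 0.6787 -0.1362  0.024 ] [ 669. -134.] [75. 96.] 89.6
scene s
[... 2860 characters left out ...]
73.  23.] 25.8
top solder_spool 0.58 [326. 156.] 880 z95 0.0271 [0.6746 0.0311 0.0249] [642.  29.] [140.  68.] 1.6
top solder_spool 0.53 [217. 153.] 285 z95 0.0462 [0.6439 0.4039 0.0421] [644. 403.] [55. 57.] 37.3
top parts_box 0.88 [396. 249.] 352 z95 0.0364 [ 0.3424 -0.209   0.0323] [ 342. -210.] [46. 68.] 1.5
top parts_box 0.46 [432. 205.] 68 z95 0.0756 [ 0.4823 -0.325   0.0719] [ 482. -324.] [24. 19.] 5.1
top screw_jar 0.79 [444. 158.] 301 z95 0.0704 [ 0.6598 -0.3748  0.0664] [ 660. -374.] [49. 49.] 6.4
top brush 0.93 [246. 244.] 479 z95 0.0253 [0.3404 0.2817 0.0211] [341. 268.] [ 37. 167.] 1.6
top brush 0.3 [397. 246.] 336 z95 0.0364 [ 0.3421 -0.2093  0.0323] [ 342. -210.] [46. 68.] 1.6
```

View pics/topc.png

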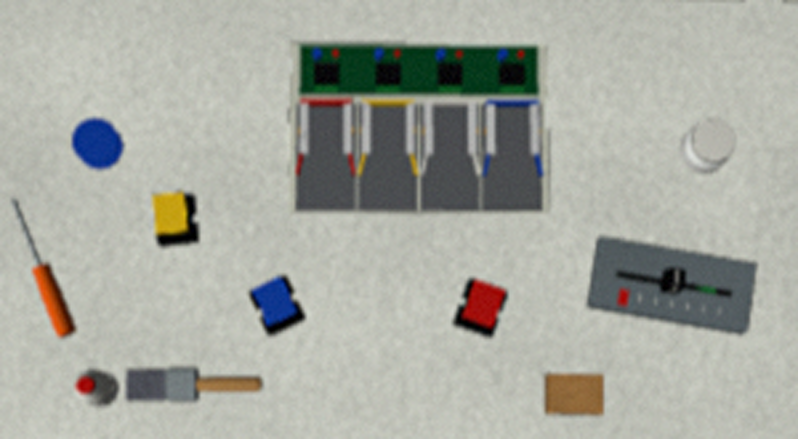

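View pics/scenec.png

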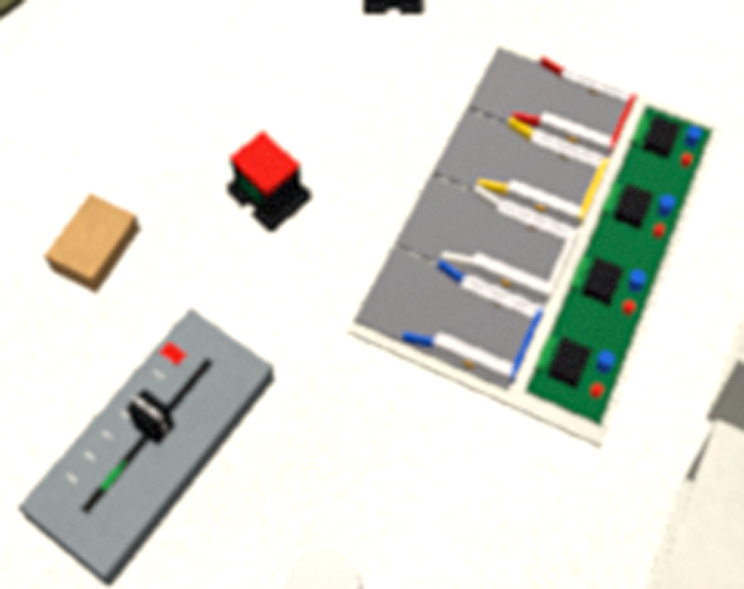

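```bash
cat >> h.py <<'E'
np.set_printoptions(precision=4,suppress=True)
def q(psi): return np.array([0,np.cos(psi/2),np.sin(psi/2),0])
def F(): return np.array(get_state()["contact_force"])
def st(msg=""):
    s=get_state(); print(msg,"t%.1f"%s["time"],s["tcp_pos"],"F",s["contact_force"],"w %.4f"%s["width"])
E
python3 - <<'E'
from h import *
psi=np.radians(-9); u=np.array([-.156,-.988,0]); p=np.array([.4845,-.3285,.16])
ctrl.movep(p,q(psi)); st("above")
p[2]=.038; ctrl.movel(p); st("down"); f0=F()
ctrl.close_gripper(force=25); st("closed")
p=p-u*.045; ctrl.movel(p,max_speed=.1); st("drag")
for k in range(8):
    p=p-u*.003; ctrl.movel(p,max_speed=.05); f=F(); st()
    if abs((f-f0)@u)>8: break
E
```

```text
above t3.5 [ 0.4838 -0.3299  0.1602] F [-0.4299 -0.6079 -0.2674] w 0.0856
down t4.4 [ 0.4849 -0.329   0.0387] F [-0.3294 -0.0917  0.3908] w 0.0851
closed t5.0 [ 0.4846 -0.3286  0.0383] F [-0.4561  0.9804  3.0242] w 0.0217
drag t5.6 [ 0.4916 -0.2816  0.0383] F [-1.8964  1.8436  7.0033] w 0.0214
 t5.9 [ 0.492  -0.2793  0.0383] F [-1.3293  1.4651  7.551 ] w 0.0217
 t6.1 [ 0.4924 -0.2765  0.0383] F [-1.6176  0.8062  6.2687] w 0.0221
 t6.4 [ 0.4926 -0.2752  0.0383] F [-1.8096 -3.3072  5.2412] w 0.0217
 t6.6 [ 0.4926 -0.275   0.0383] F [ -2.513  -11.4098   3.3403] w 0.0213
```

Run:
```python
from h import *
u=np.array([-.156,-.988,0])
p=np.array(get_state()["tcp_pos"])+u*.001
ctrl.movel(p); ctrl.ungrasp(); st("open")
p[2]=.15; ctrl.movel(p,max_speed=.3)
ctrl.movep([.45,-.095,.2],q(np.radians(-19.3))); st("above red")
for n in("scene","top"):
    im,d=vision.grab_frame(n); np.savez(f"{n}1.npz",im=im,d=d)
    for t in ("slider","mark","module_red"):
        for r in models.masks_of(n,t)[:2]:
            m=r["mask"]&(d>0); p=cloud(n,d)[m]; z=np.percentile(p[:,2],95); top=p[p[:,2]>z-.008]
            rc=cv2.minAreaRect((top[:,:2]*1000).astype(np.float32)); print(n,t,r["p"],r["point"],z,top.mean(0),rc)
    # green pixels on the panel
    b,g,rr=[im[...,k].astype(int) for k in range(3)]
    P=cloud(n,d); reg=(abs(P[...,0]-.484)<.08)&(abs(P[...,1]+.334)<.12)&(P[...,2]<.06)
    for nm,mk,z in(("green",(g>1.4*rr)&(g>1.4*b)&(g>40)&reg,.030),("redpatch",(rr>1.7*g)&(rr>60)&reg,.030)):
        ys,xs=np.nonzero(mk); X=np.array([ray(n,(a,c),z) for a,c in zip(xs,ys)])
        if len(X): print(nm,len(X),X.mean(0),"along-u range",(X@u).min(),(X@u).max(),cv2.minAreaRect((X[:,:2]*1000).astype(np.float32)))
im=np.load("scene1.npz")["im"]; c=np.clip(im[290:390,195:300]*2.0,0,255).astype(np.uint8)
im2=np.load("top1.npz")["im"]; c2=np.clip(im2[175:240,385:480]*2.0,0,255).astype(np.uint8)
a=cv2.resize(c,(525,500),interpolation=cv2.INTER_CUBIC); b=cv2.resize(c2,(525,360),interpolation=cv2.INTER_CUBIC)
cv2.imwrite("pics/panel.png",cv2.resize(np.vstack([a,b]),(366,600)))
```

```text
open t7.5 [ 0.4924 -0.276   0.0383] F [-0.2012  0.7239 -0.2511] w 0.0852
above red t8.8 [ 0.4501 -0.0961  0.1993] F [ 0.3618 -0.5565 -0.1416] w 0.0854
scene slider 0.69 [261.1, 316.1] 0.07280811231644645 [ 0.4941 -0.2781  0.0702] ((493.3307189941406, -277.43804931640625), (21.29779052734375, 25.147647857666016), 81.5694808959961)
scene slider 0.21 [286.6, 259.1] 0.06249437497305844 [ 0.4504 -0.0976  0.06  ] ((450.09307861328125, -95.99040222167969), (41.0111083984375, 52.507774353027344), 70.86206817626953)
scene mark 0.44 [305.3, 389.2] 0.06773890438045196 [ 0.6612 -0.38    0.0653] ((660.38037109375, -378.6654357910156), (52.16270446777344, 47.989845275878906), 27.00290870666504)
scene mark 0.34 [320.1, 162.2] 0.022114495878050446 [0.3419 0.2805 0.0185] ((342.3916320800781, 268.771484375), (40.943485260009766, 161.53802490234375), 3.300443410873413)
scene module_red 0.84 [286.8, 256.4] 0.062442376041110394 [ 0.4508 -0.0979  0.06  ] ((450.09307861328125, -95.99040222167969), (41.0111083984375, 52.507774353027344), 70.86206817626953)
scene module_red 0.33 [377.1, 231.4] 0.025890973544
[... 901 characters left out ...]
3305978081745 [0.6677 0.1119 0.0241] ((641.9693603515625, 110.43014526367188), (135.41278076171875, 74.8626480102539), 1.7461811304092407)
top module_red 0.3 [347.8, 157.5] 0.02730833334024805 [ 0.6781 -0.0467  0.0249] ((644.467529296875, -49.05649185180664), (71.85882568359375, 139.2871856689453), 89.24696350097656)
green 10 [ 0.4752 -0.3763  0.03  ] along-u range 0.2908079151182903 0.30442178388755875 ((475.22216796875, -376.2666015625), (3.3630990982055664, 13.463327407836914), 1.6183949708938599)
redpatch 25 [ 0.4627 -0.2686  0.03  ] along-u range 0.18741454185360312 0.20000422655756514 ((463.04193115234375, -268.959228515625), (12.053860664367676, 21.350055694580078), 76.17984771728516)
```

View pics/panel.png

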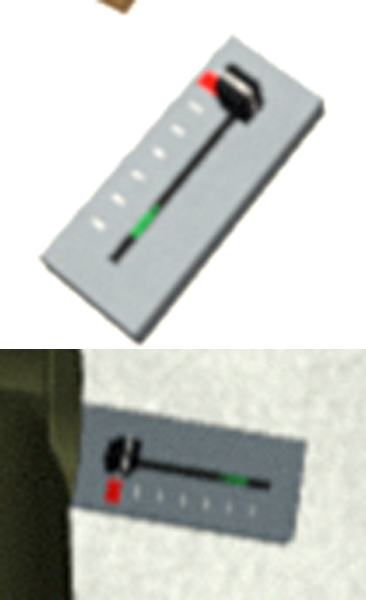

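Run:
```python
from h import *
from scipy.ndimage import map_coordinates
for n in("scene","top"):
    im=np.load(f"{n}.npz")["im"].astype(float); g=im.mean(2)
    # rectified view of z=.010 plane, 0.5mm grid
    xs=np.arange(.53,.66,.0005); ys=np.arange(-.20,.20,.0005)
    X,Y=np.meshgrid(xs,ys,indexing="ij"); uv=w2p(n,np.stack([X,Y,0*X+.010],-1).reshape(-1,3))
    R=map_coordinates(g,[uv[:,1],uv[:,0]],order=1).reshape(X.shape)
    # front edge: per y column, half-level crossing bright->dark
    pts=[]
    for c in range(R.shape[1]):
        if not(-.15<ys[c]<.14): continue
        col=R[:,c]; hi=np.median(col[:30]); lo=np.median(col[120:170])
        if lo<.65*hi: pts.append((ys[c],xs[np.argmax(col<(hi+lo)/2)]))
    pts=np.array(pts); k=np.polyfit(pts[:,0],pts[:,1],1); r=pts[:,1]-np.polyval(k,pts[:,0]); ok=abs(r)<.004; k=np.polyfit(pts[ok,0],pts[ok,1],1)
    print(n,"front x=%.4f at y=-0.01"%np.polyval(k,-.01),"yaw deg",np.degrees(-k[0]),ok.sum(),len(pts))
    L=[];Rr=[]
    for i in range(len(xs)):
        if .585<xs[i]<.615:
            row=R[i]; lo=np.median(row[(ys>-.15)&(ys<.13)]); hi=np.median(row[ys>.175]); th=(lo+hi)/2
            dk=np.nonzero(row<th)[0]; L.append(ys[dk[-1]]);Rr.append(ys[dk[0]])
    print("  y edges at x=.60:",np.median(L),np.median(Rr),"width",np.median(L)-np.median(Rr),"mid",(np.median(L)+np.median(Rr))/2)
    for x0 in (.60,):
        row=R[np.argmin(abs(xs-x0))-10:][:20].mean(0); thin=[ys[j] for j in range(2,len(ys)-2) if row[j]==row[j-8:j+9].max() and -.14<ys[j]<.12 and row[j]>np.median(row[(ys>-.15)&(ys<.13)])+8]
        print("  separators",thin)
```

```text
scene front x=0.5716 at y=-0.01 yaw deg 1.3063659803938954 580 580
  y edges at x=.60: 0.1430000000000003 -0.1755 width 0.3185000000000003 mid -0.016249999999999848Traceback (most recent call last):
  File "<stdin>", line 24, in <module>
    return umr_maximum(a, axis, None, out, keepdims, initial, where)
ValueError: zero-size array to reduction operation maximum which has no identity
```

```bash
cat > fit.py <<'E'
from h import *
from scipy.ndimage import map_coordinates, gaussian_filter1d
from scipy.signal import find_peaks
def fit(n,im):
    g=im.astype(float).mean(2)
    xs=np.arange(.53,.66,.0005); ys=np.arange(-.20,.20,.0005)
    X,Y=np.meshgrid(xs,ys,indexing="ij"); uv=w2p(n,np.stack([X,Y,0*X+.010],-1).reshape(-1,3))
    R=map_coordinates(g,[uv[:,1],uv[:,0]],order=1).reshape(X.shape); pts=[]
    for c in range(R.shape[1]):
        if not(-.15<ys[c]<.13): continue
        col=R[:,c]; hi=np.median(col[:30]); lo=np.median(col[120:170])
        if lo<.65*hi: pts.append((ys[c],xs[np.argmax(col<(hi+lo)/2)]))
    pts=np.array(pts); k=np.polyfit(pts[:,0],pts[:,1],1)
    print(n,"front x %.4f at y=-.01"%np.polyval(k,-.01),"yaw deg",np.degrees(-k[0]),len(pts))
    row=gaussian_filter1d(R[(xs>.585)&(xs<.61)].mean(0),2); j,_=find_peaks(row,prominence=4)
    s=[float(ys[a]) for a in j if -.13<ys[a]<.11]; e=np.gradient(row)
    print("  separators",s,"steps",ys[np.argmax(e*(ys>.1))],ys[np.argmin(np.where(ys<-.12,e,9))])
if __name__=="__main__":
    for n in("scene","top"): fit(n,np.load(f"{n}.npz")["im"])
E
python3 fit.py
```

```text
scene front x 0.5716 at y=-.01 yaw deg 1.311553435407339 560
  separators [-0.09849999999999992, -0.01949999999999985, 0.05650000000000022] steps 0.1430000000000003 -0.175
top front x 0.5687 at y=-.01 yaw deg 1.5344083855746282 552
  separators [-0.08949999999999991, -0.010499999999999843, 0.06900000000000023] steps 0.1485000000000003 -0.16899999999999998
```

```bash
cat >> h.py <<'E'
YAW=np.radians(1.4); EX=np.array([np.cos(YAW),np.sin(YAW),0]); EY=np.array([-np.sin(YAW),np.cos(YAW),0])
HOME0=np.array([.6736,-.0115,0]); OFF=dict(red=.12,yellow=.04,white=-.04,blue=-.12)
def home(c): return HOME0+EY*OFF[c]
def pick(x,y,deg,zg=.024,force=60):
    ctrl.movep([x,y,.15],q(np.radians(deg))); ctrl.movel([x,y,zg]); st("at")
    ctrl.close_gripper(force=force); st("gripped"); s=get_state()
    ctrl.movel([x,y,.15],max_speed=.25); st("lifted")
def loc(c,z=None):
    s=np.array(get_state()["tcp_pos"])-home(c); return s@EX,s@EY
def carry(c,x=-.07,z0=.040):
    p=home(c)+EX*x; p[2]=.15; ctrl.movep(p,q(YAW)); st("over"); f0=F()
    p[2]=z0; ctrl.movel(p,max_speed=.15); st("low")
    return p,f0
E
python3 - <<'E'
from h import *
pick(.4497,-.0945,-19.3)
p,f0=carry("red")
for k in range(8):
    p[2]-=.0015; ctrl.movel(p,max_speed=.05); f=F()-f0; print(p[2],get_state()["tcp_pos"][2],f)
    if f[2]>5: break
st("down"); print(loc("red"))
for n in("scene","top"):
    im,d=vision.grab_frame(n)
    cv2.imwrite(f"pics/red_{n}.png",cv2.resize(np.clip(im[90:330,220:540]*1.7,0,255).astype(np.uint8),None,fx=2.5,fy=2.5,interpolation=cv2.INTER_CUBIC))
E
```

```text
at t10.5 [ 0.4505 -0.0947  0.0249] F [-0.0215  0.9241  0.1335] w 0.0854
gripped t11.1 [ 0.45   -0.0946  0.0246] F [-0.7467  0.5712  7.1866] w 0.0394
lifted t11.8 [ 0.449  -0.0945  0.1493] F [-0.3912 -0.8426 -2.4286] w 0.0395
over t12.8 [0.5998 0.1044 0.149 ] F [ 0.1004 -0.5458 -1.9039] w 0.0391
low t13.6 [0.6013 0.1065 0.0409] F [ 0.5552 -0.0762 -2.1438] w 0.0394
0.0385 0.0392242658285334 [0.9079 0.2138 0.1405]
0.037 0.036999628323098596 [ 0.133   0.8123 -0.3282]
0.0355 0.03531161266159122 [-0.6777  1.1208  0.687 ]
0.033999999999999996 0.03477900823014854 [-2.3983  0.2608  6.9303]
down t14.6 [0.6009 0.1068 0.0348] F [-2.2979 -0.2849  5.0265] w 0.0387
(np.float64(-0.06978035178048785), np.float64(4.2626914547142045e-05))
```

View pics/red_scene.png

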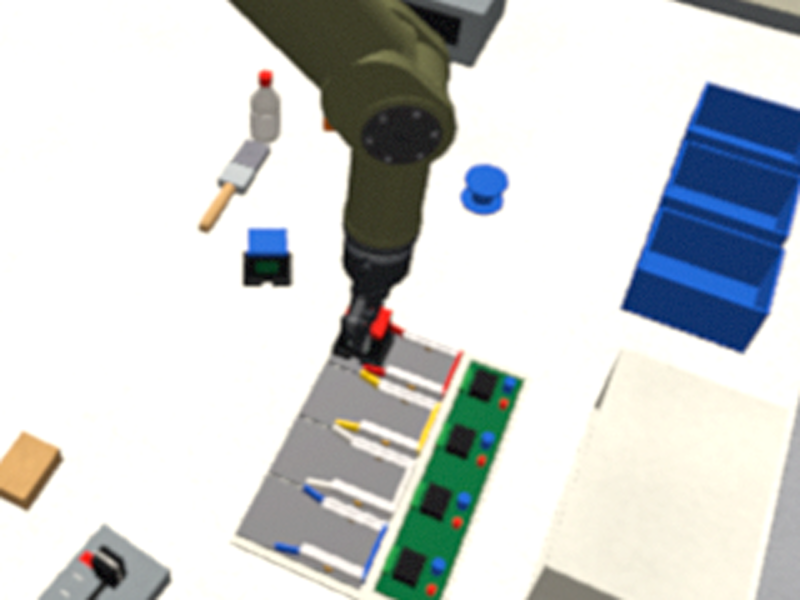

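```bash
cat >> h.py <<'E'
def slide(c,x0,x1,z,dy=0.,step=.005,lim=35,fz=None,v=.06,f0=None):
    """step along the rail; shift sideways with the lateral force. Returns dy"""
    f0=F()*0 if f0 is None else f0; x=x0
    while x<x1-1e-6:
        x=min(x+step,x1); p=home(c)+EX*x+EY*dy; p[2]=z
        ctrl.movel(p,max_speed=v); f=F()-f0; fx,fy=f@EX,f@EY
        print("x%.4f loc %s fx %.1f fy %.1f fz %.1f dy %.4f w %.4f"%(x,np.round(loc(c),4),fx,fy,f[2],dy,get_state()["width"]))
        if abs(fy)>4: dy+=np.clip(fy*1e-4,-.001,.001)
        if abs(fx)>lim or abs(fy)>25: print("STOP"); break
    return x,dy
E
python3 - <<'E'
from h import *
slide("red",-.070,-.025,.0353)
E
```

```text
x-0.0650 loc [-0.0645 -0.    ] fx 0.1 fy -0.5 fz -1.2 dy 0.0000 w 0.0392
x-0.0600 loc [-0.0597 -0.0001] fx -0.5 fy -0.2 fz -2.2 dy 0.0000 w 0.0392
x-0.0550 loc [-0.0546 -0.    ] fx -0.3 fy -0.0 fz -2.4 dy 0.0000 w 0.0393
x-0.0500 loc [-0.0496 -0.    ] fx -0.3 fy 0.5 fz -2.8 dy 0.0000 w 0.0390
x-0.0450 loc [-0.0447 -0.    ] fx -0.0 fy -0.6 fz -2.5 dy 0.0000 w 0.0395
x-0.0400 loc [-0.0396 -0.    ] fx 0.4 fy -0.6 fz -1.6 dy 0.0000 w 0.0389
x-0.0350 loc [-0.0346 -0.    ] fx -0.2 fy -0.5 fz -2.1 dy 0.0000 w 0.0396
x-0.0300 loc [-0.0299  0.0004] fx 0.5 fy 1.4 fz -1.4 dy 0.0000 w 0.0396
x-0.0250 loc [-0.0245  0.    ] fx 0.1 fy 0.9 fz -2.1 dy 0.0000 w 0.0393
```

Run:
```python
from h import *
ctrl.close_gripper(force=100); st()
x,dy=slide("red",-.025,-.006,.0350,step=.003)
slide("red",x,.006,.0350,dy=dy,step=.0015)
```

```text
t17.2 [0.646  0.1079 0.0354] F [ 0.3253  0.9749 -3.0557] w 0.0389
x-0.0220 loc [-0.0217  0.    ] fx 0.9 fy 1.4 fz -2.8 dy 0.0000 w 0.0389
x-0.0190 loc [-0.0186  0.    ] fx 0.7 fy 0.4 fz -1.2 dy 0.0000 w 0.0387
x-0.0160 loc [-0.0156 -0.    ] fx 0.5 fy 0.8 fz -1.1 dy 0.0000 w 0.0389
x-0.0130 loc [-0.0126  0.    ] fx -0.1 fy 0.2 fz -1.8 dy 0.0000 w 0.0385
x-0.0100 loc [-0.0096  0.    ] fx 0.1 fy 0.4 fz -2.1 dy 0.0000 w 0.0389
x-0.0070 loc [-0.0066  0.    ] fx 0.1 fy 0.3 fz -1.6 dy 0.0000 w 0.0387
x-0.0060 loc [-0.006   0.0001] fx -0.4 fy 1.6 fz -1.6 dy 0.0000 w 0.0389
x-0.0045 loc [-0.0044  0.    ] fx -0.8 fy 1.4 fz -1.6 dy 0.0000 w 0.0386
x-0.0030 loc [-0.0027  0.    ] fx -0.2 fy 0.1 fz -1.5 dy 0.0000 w 0.0385
x-0.0015 loc [-0.001  0.   ] fx 0.7 fy 1.1 fz -2.1 dy 0.0000 w 0.0388
x-0.0000 loc [0.0005 0.    ] fx 0.9 fy 0.7 fz -2.3 dy 0.0000 w 0.0390
x0.0015 loc [0.0018 0.    ] fx 1.1 fy 1.0 fz -2.1 dy 0.0000 w 0.0388
x0.0030 loc [0.0025 0.    ] fx -2.4 fy 0.9 fz 0.7 dy 0.0000 w 0.0389
x0.0045 loc [0.0039 0.0001] fx -4.3 fy 2.0 fz 2.6 dy 0.0000 w 0.0389
x0.0060 loc [0.0045 0.0001] fx -7.6 fy 1.2 fz 4.9 dy 0.0000 w 0.0389
```

Run:
```python
from h import *
a,_=vision.grab_frame("scene"); b,_=vision.grab_frame("top")
e=lambda im,y0,y1,x0,x1:cv2.resize(np.clip(im[y0:y1,x0:x1]*1.7,0,255).astype(np.uint8),(400,400),interpolation=cv2.INTER_CUBIC)
cv2.imwrite("pics/red2.png",np.hstack([e(a,190,290,330,430),e(b,90,190,265,365)]))
```

```text
(no output)
```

View pics/red2.png

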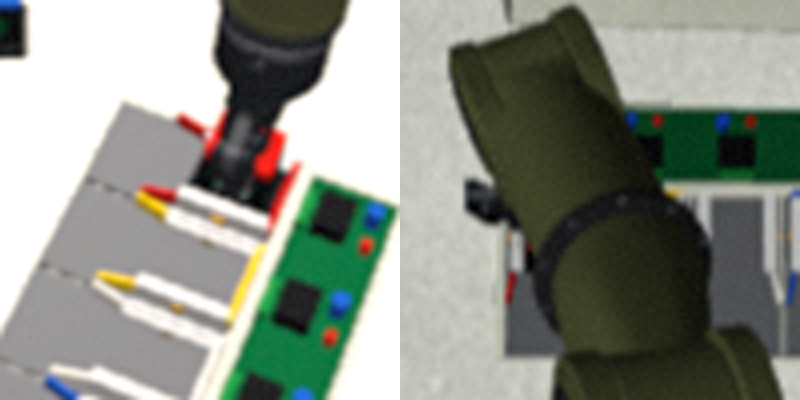

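Run:
```python
from h import *
for x in (.004,.002,.0005,-.001,-.0025,-.004,-.0055):
    p=home("red")+EX*x; p[2]=.035; ctrl.movel(p,max_speed=.03); f=F(); print(x,loc("red"),f@EX,f@EY,f[2])
    if f@EX>6: break
```

```text
0.004 (np.float64(0.0037793298382237596), np.float64(7.409678392612225e-05)) -4.668437466149223 0.2832773099035703 2.142320264486466
0.002 (np.float64(0.0023655804515629185), np.float64(1.1740052739141788e-05)) -1.1483615747981981 1.641340297308622 -1.7400986985319111
0.0005 (np.float64(0.0012872349525703292), np.float64(1.5872819050784945e-06)) 2.060944615726447 0.8219689809082152 -2.3450320367001583
-0.001 (np.float64(-0.0004548042678759499), np.float64(4.2481015762518574e-06)) 3.015888025833898 0.535223637441501 -1.8217637710366896
-0.0025 (np.float64(-0.003046616825364427), np.float64(1.5904712740570138e-06)) 0.8173856433717676 1.5472002401977776 -0.18171058748174274
-0.004 (np.float64(-0.004527632501914818), np.float64(2.0464178822770067e-05)) 0.07583692132114744 1.2952639814646412 -0.29903625916706206
-0.0055 (np.float64(-0.005856289108620301), np.float64(-1.1933625130506736e-05)) 0.056060332658193976 0.2086685269783202 -0.2961625757782547
```

Run:
```python
from h import *
st()
a,d=vision.grab_frame("scene")
for r in models.masks_of("scene","module_red")[:2]:
    p=cloud("scene",d)[r["mask"]&(d>0)]; t=p[(p[:,2]>.06)&(p[:,2]<.08)]; print(r["p"],r["point"],len(t),t.mean(0), t.min(0),t.max(0))
e=lambda im,y0,y1,x0,x1:cv2.resize(np.clip(im[y0:y1,x0:x1]*1.7,0,255).astype(np.uint8),(700,560),interpolation=cv2.INTER_CUBIC)
cv2.imwrite("pics/red3.png",e(a,195,275,340,440))
```

```text
t22.8 [0.6648 0.1083 0.035 ] F [ 0.0509  0.21   -0.2962] w 0.0385
0.68 [393.6, 229.8] 50 [0.6839 0.0997 0.0684] [0.678  0.0852 0.0605] [0.6892 0.1215 0.0735]
0.54 [327.7, 135.3] 82 [0.3383 0.3689 0.0705] [0.3128 0.3536 0.0607] [0.3555 0.3936 0.0796]
```

View pics/red3.png

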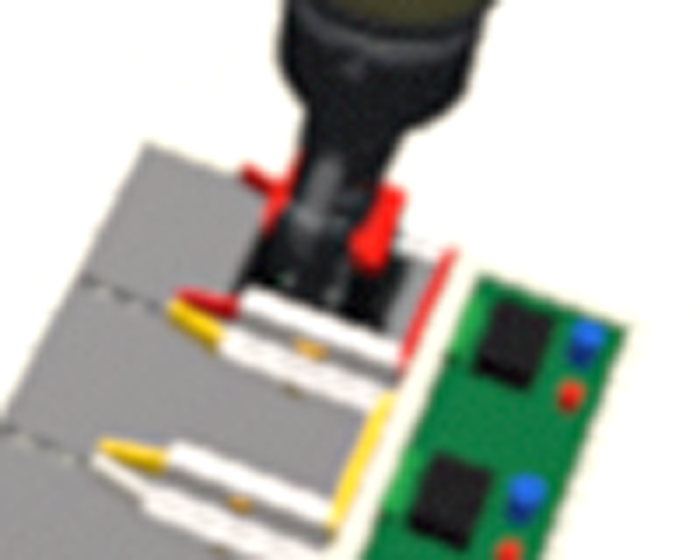

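Run:
```python
from h import *
o=np.array([340,195])
def pr(x,y,z):
    P=home("red")+EX*x+EY*y; P=P+np.array([.001,-.0025,0]); P[2]=z; return ((w2p("scene",P)[0]-o)*7).round()
print("stop",pr(.034,-.0285,.010),pr(.034,.0285,.010))
for x in(-.03,-.015,-.006,0): print(x,"foot front corner R/L",pr(x+.032,-.022,.018),pr(x+.032,.022,.018),"cap front R/L",pr(x+.025,-.02,.07),pr(x+.025,.02,.07))
print("mouth",pr(-.032,-.023,.0255),"chan end",pr(.037,-.023,.0255),"roller y",[pr(0,-.0285-.08,.02)])
```

```text
stop [390. 374.] [436. 269.]
-0.03 foot front corner R/L [324. 323.] [360. 242.] cap front R/L [325. 241.] [359. 167.]
-0.015 foot front corner R/L [358. 336.] [394. 255.] cap front R/L [361. 254.] [395. 180.]
-0.006 foot front corner R/L [379. 344.] [415. 263.] cap front R/L [382. 262.] [416. 188.]
0 foot front corner R/L [393. 350.] [429. 268.] cap front R/L [397. 268.] [430. 193.]
mouth [247. 284.] chan end [407. 346.] roller y [array([243., 486.])]
```

Run:
```python
from h import *
p=home("red")-EX*.0055; p[2]=.0345; ctrl.movel(p,max_speed=.03); st()
slide("red",-.0055,.0045,.0345,step=.001,v=.03)
```

```text
t23.1 [0.6648 0.1083 0.0349] F [-2.8799  0.7383  5.3557] w 0.0384
x-0.0045 loc [-0.005  0.   ] fx -3.9 fy 0.5 fz 6.3 dy 0.0000 w 0.0385
x-0.0035 loc [-0.004  0.   ] fx -3.2 fy 1.0 fz 6.1 dy 0.0000 w 0.0385
x-0.0025 loc [-0.0029  0.    ] fx -3.1 fy 1.3 fz 5.8 dy 0.0000 w 0.0388
x-0.0015 loc [-0.0017  0.    ] fx -2.5 fy 0.5 fz 5.6 dy 0.0000 w 0.0388
x-0.0005 loc [-0.0004  0.    ] fx -1.5 fy 0.3 fz 6.2 dy 0.0000 w 0.0391
x0.0005 loc [ 0.0008 -0.    ] fx -1.1 fy 0.5 fz 4.9 dy 0.0000 w 0.0388
x0.0015 loc [0.0017 0.    ] fx -2.1 fy 1.0 fz 4.4 dy 0.0000 w 0.0388
x0.0025 loc [0.0023 0.    ] fx -3.1 fy 1.0 fz 6.4 dy 0.0000 w 0.0391
x0.0035 loc [ 0.0026 -0.    ] fx -6.4 fy 1.0 fz 8.3 dy 0.0000 w 0.0390
x0.0045 loc [0.0032 0.    ] fx -6.6 fy 0.9 fz 9.0 dy 0.0000 w 0.0386
```

```bash
cat >> h.py <<'E'
def look(names,tag,zlo=.05,zhi=.09,scale=1):
    for n in("scene","top"):
        im,d=vision.grab_frame(n); np.savez(f"{tag}_{n}.npz",im=im,d=d)
        P=cloud(n,d)
        for t in names:
            for r in models.masks_of(n,t)[:1]:
                p=P[r["mask"]&(d>0)]; p=p[(p[:,2]>zlo)&(p[:,2]<zhi)]
                if len(p)<5: continue
                z=np.median(p[:,2]); p=p[abs(p[:,2]-np.percentile(p[:,2],80))<.006]
                rc=cv2.minAreaRect((p[:,:2]*1000).astype(np.float32)); print(n,t,"%.2f"%r["p"],r["point"],p.mean(0),np.round(rc[0],1),np.round(rc[1]),round(rc[2],1))
E
python3 - <<'E'
from h import *
p=home("red")+EX*.001; p[2]=.0352; ctrl.movel(p,max_speed=.03); st()
ctrl.ungrasp(); st("open"); p=np.array(get_state()["tcp_pos"]); p[2]=.16; ctrl.movel(p,max_speed=.3)
ctrl.movep([.40,.10,.25],q(0)); st()
look(["module_red","module_blue","module_yellow"],"a")
a=np.load("a_scene.npz")["im"]; b=np.load("a_top.npz")["im"]
e=lambda im,y0,y1,x0,x1:cv2.resize(np.clip(im[y0:y1,x0:x1]*1.7,0,255).astype(np.uint8),(400,400),interpolation=cv2.INTER_CUBIC)
cv2.imwrite("pics/red4.png",np.hstack([e(a,195,275,345,425),e(b,110,190,270,350)]))
E
```

```text
t25.9 [0.6717 0.1085 0.0349] F [ 0.0903  1.471  -0.7349] w 0.0390
open t26.4 [0.6717 0.1084 0.0352] F [ 0.2371 -0.4808 -0.0889] w 0.0853
 t28.1 [0.4011 0.1    0.2497] F [ 0.3454 -0.409  -0.2775] w 0.0852
scene module_red 0.96 [388.7, 230.9] [0.6714 0.1049 0.0698] [671.3 106. ] [50. 44.] 3.1
scene module_blue 0.87 [325.6, 194.5] [0.4461 0.1603 0.0598] [445.7 161.1] [49. 43.] 26.2
scene module_yellow 0.75 [375.3, 174.9] [0.5522 0.295  0.0597] [551.9 295.3] [50. 41.] 9.8
top module_red 0.52 [301.3, 147.8] [0.6684 0.1105 0.0718] [668.6 111. ] [50. 39.] 6.4
top module_yellow 0.76 [246.6, 180.9] [0.5497 0.3001 0.0615] [550.6 300.4] [51. 40.] 7.7
```

View pics/red4.png

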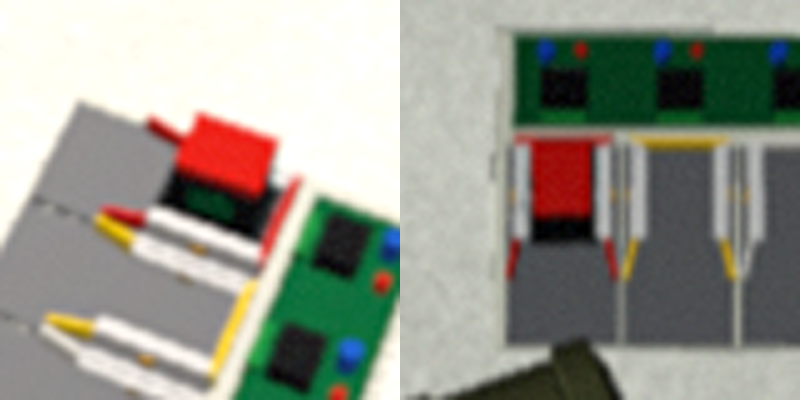

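```bash
cat >> h.py <<'E'
def nudge(c,lim=9,x1=-.028,z=.045):
    p=home(c)-EX*.055; p[2]=.16; ctrl.movep(p,q(YAW)); ctrl.close_gripper(force=40)
    p[2]=z; ctrl.movel(p,max_speed=.2); ctrl.movel(home(c)-EX*.041+[0,0,z],max_speed=.1); f0=F(); x=-.041
    while x<x1:
        x+=.001; ctrl.movel(home(c)+EX*x+[0,0,z],max_speed=.03); f=F()-f0
        print("x%.4f loc %.4f fx %.1f fz %.1f"%(x,loc(c)[0],f@EX,f[2]))
        if f@EX<-lim: break
    ctrl.movel(home(c)-EX*.055+[0,0,z],max_speed=.1); p[2]=.16; ctrl.movel(p,max_speed=.3)
E
python3 - <<'E'
from h import *
nudge("red"); ctrl.ungrasp(); st()
E
```

```text
x-0.0400 loc -0.0402 fx 0.1 fz -0.2
x-0.0390 loc -0.0390 fx 0.2 fz 0.9
x-0.0380 loc -0.0379 fx -0.3 fz -0.5
x-0.0370 loc -0.0369 fx -0.2 fz 1.1
x-0.0360 loc -0.0360 fx 0.5 fz 0.3
x-0.0350 loc -0.0351 fx -0.3 fz 1.8
x-0.0340 loc -0.0344 fx -2.3 fz 3.3
x-0.0330 loc -0.0335 fx -4.1 fz 3.5
x-0.0320 loc -0.0333 fx -7.1 fz 5.9
x-0.0310 loc -0.0333 fx -10.4 fz 9.1
 t35.4 [0.6157 0.1071 0.16  ] F [ 0.0067 -0.638   0.2031] w 0.0855
```

```bash
cat >> h.py <<'E'
def setdown(c):
    p,f0=carry(c)
    for k in range(8):
        p[2]-=.0015; ctrl.movel(p,max_speed=.05); f=F()-f0
        if f[2]>5: break
    st("down"); print(loc(c)); return p[2]
E
python3 - <<'E'
from h import *
pick(.551,.2976,8.6)
z=setdown("yellow")
slide("yellow",-.070,-.043,z+.0012,step=.0045)
ctrl.ungrasp(); st("open"); p=np.array(get_state()["tcp_pos"]); p[2]=.16; ctrl.movel(p,max_speed=.3)
c="yellow"; z=.045
p=home(c)-EX*.10; p[2]=.16; ctrl.movel(p,max_speed=.3); ctrl.close_gripper(force=40)
p[2]=z; ctrl.movel(p,max_speed=.2); x=-.085
while x<-.0405:
    x+=.003; ctrl.movel(home(c)+EX*x+[0,0,z],max_speed=.05); f=F()
    print("x%.4f loc %s fx %.1f fy %.1f fz %.1f"%(x,np.round(loc(c),4),f@EX,f@EY,f[2]))
    if f@EX<-28: break
E
```

```text
at t37.3 [0.5517 0.2977 0.0249] F [0.6386 0.7529 0.7405] w 0.0851
gripped t37.8 [0.5514 0.2981 0.0248] F [-0.7659  0.5638  5.8088] w 0.0393
lifted t38.4 [0.5502 0.2967 0.1485] F [-0.0796 -0.496  -3.6938] w 0.0393
over t39.5 [0.6024 0.0293 0.1496] F [ 0.0795  0.0437 -2.4932] w 0.0389
low t40.4 [0.6033 0.0274 0.0408] F [-0.0781 -0.1627 -3.5741] w 0.0393
down t41.4 [0.6028 0.0268 0.0348] F [-2.6082 -0.4258  5.7349] w 0.0395
(np.float64(-0.069804131902001), np.float64(2.271382261093244e-05))
x-0.0655 loc [-0.065  0.   ] fx -0.3 fy -0.6 fz -2.8 dy 0.0000 w 0.0392
x-0.0610 loc [-0.0607 -0.    ] fx -0.3 fy 0.6 fz -3.0 dy 0.0000 w 0.0392
x-0.0565 loc [-0.0561  0.    ] fx 0.1 fy -0.1 fz -3.8 dy 0.0000 w 0.0391
x-0.0520 loc [-0.0517  0.    ] fx -0.3 fy -0.1 fz -3.4 dy 0.0000 w 0.0394
x-0.0475 loc [-0.0472 -0.    ] fx 0.0 fy 0.5 fz -3.5 dy 0.0000 w 0.0390
x-0.0430 loc [-0.0426  0.    ] fx 0.8 fy -0.5 fz -3.3 dy 0.0000 w 0.0392
open t43.4 [0.6297 0.0275 0.0353] F [0.5438 0.3432 0.0576] w 0.0857
x-0.0820 loc [-0.0818 -0.    ] fx 0.5 fy 0.8 fz -0.5
x-0.0790 loc [-0.079 -0.   ] fx -0.1 fy 0.7 fz -0.1
x-0.0760 loc [-0.0758  0.    ] fx -0.2 fy -0.6 fz 0.4
x-0.0730 loc [-0.0726  0.    ] fx -0.1 fy 0.1 fz -0.0
x-0.0700 loc [-0.0698  0.0001] fx -0.3 fy 0.5 fz 0.0
x-0.0670 loc [-0.0672  0.0001] fx -2.6 fy 0.9 fz 0.5
x-0.0640 loc [-0.064   0.0001] fx -2.9 fy 0.8 fz 1.0
x-0.0610 loc [-0.0605 -0.    ] fx -1.6 fy -0.5 fz -1.0
x-0.0580 loc [-0.0575 -0.0001] fx -0.3 fy -0.1 fz 0.1
x-0.0550 loc [-0.0545  0.    ] fx -1.4 fy -0.4 fz -1.1
x-0.0520 loc [-0.0516  0.0001] fx -0.6 fy 0.4 fz -0.0
x-0.0490 loc [-0.0486  0.    ] fx -1.3 fy 0.8 fz -1.3
x-0.0460 loc [-0.0456  0.    ] fx -1.0 fy 0.5 fz -0.8
x-0.0430 loc [-0.0426  0.    ] fx -1.0 fy 0.6 fz -0.6
x-0.0400 loc [-0.0393 -0.0002] fx 0.7 fy 0.3 fz -0.4
```

Run:
```python
from h import *
c="yellow"; z=.045; x=-.040; f0=0
while x<-.028:
    x+=.001; ctrl.movel(home(c)+EX*x+[0,0,z],max_speed=.03); f=F(); print("x%.4f loc %.4f fx %.1f fz %.1f"%(x,loc(c)[0],f@EX,f[2]))
    if f@EX<-9: break
ctrl.movel(home(c)-EX*.055+[0,0,z],max_speed=.1)
print("re-check"); x=-.039; ctrl.movel(home(c)+EX*x+[0,0,z],max_speed=.05)
while x<-.030:
    x+=.001; ctrl.movel(home(c)+EX*x+[0,0,z],max_speed=.03); f=F(); print("x%.4f loc %.4f fx %.1f fz %.1f"%(x,loc(c)[0],f@EX,f[2]))
    if f@EX<-9: break
ctrl.movel(home(c)-EX*.055+[0,0,z],max_speed=.1)
p=home(c)-EX*.06; p[2]=.18; ctrl.movel(p,max_speed=.3); ctrl.ungrasp()
ctrl.movep([.40,-.12,.25],q(0)); st()
look(["module_red","module_yellow","module_blue"],"b")
```

```text
x-0.0390 loc -0.0387 fx -0.1 fz -0.3
x-0.0380 loc -0.0379 fx 0.0 fz -0.6
x-0.0370 loc -0.0369 fx 0.7 fz 0.2
x-0.0360 loc -0.0361 fx -0.6 fz 0.5
x-0.0350 loc -0.0352 fx -2.4 fz 0.8
x-0.0340 loc -0.0344 fx -2.1 fz 2.4
x-0.0330 loc -0.0335 fx -4.2 fz 3.1
x-0.0320 loc -0.0334 fx -7.6 fz 5.1
x-0.0310 loc -0.0334 fx -11.3 fz 8.0
re-check
x-0.0380 loc -0.0381 fx -0.0 fz -0.1
x-0.0370 loc -0.0369 fx 1.0 fz 0.9
x-0.0360 loc -0.0359 fx -0.2 fz -0.4
x-0.0350 loc -0.0349 fx 0.5 fz 0.2
x-0.0340 loc -0.0344 fx -1.0 fz 1.0
x-0.0330 loc -0.0341 fx -6.0 fz 2.8
x-0.0320 loc -0.0338 fx -7.5 fz 5.4
x-0.0310 loc -0.0336 fx -10.3 fz 7.9
 t57.7 [ 0.4013 -0.1195  0.2501] F [-0.4381  0.3974 -0.2468] w 0.0855
scene module_red 0.71 [393.2, 229.7] [0.6721 0.1057 0.0697] [672.  106.2] [48. 44.] 1.4
scene module_yellow 0.81 [377.1, 254.4] [0.6767 0.0246 0.0699] [676.2  26.3] [43. 48.] 89.9
scene module_blue 0.70 [325.8, 194.6] [0.4475 0.161  0.0599] [445.7 161.9] [48. 42.] 25.9
top module_red 0.81 [302.2, 148.2] [0.6681 0.1122 0.0718] [669.4 111.7] [48. 37.] 1.8
top module_yellow 0.71 [216.3, 245.9] [0.3298 0.3786 0.081 ] [332.9 380.6] [32. 29.] 1.9
top module_blue 0.85 [284.8, 213.2] [0.4453 0.1656 0.0616] [444.3 166.2] [49. 40.] 23.7
```

Run:
```python
from h import *
pick(.445,.1637,26.5)
z=setdown("blue")
x,dy=slide("blue",-.070,-.030,z+.001,step=.005)
x,dy=slide("blue",x,-.006,z+.001,step=.003,dy=dy)
x,dy=slide("blue",x,.0035,z+.001,step=.001,v=.03,dy=dy,lim=6)
```

```text
at t60.3 [0.4455 0.1636 0.0246] F [ 0.5847 -0.3558  0.2072] w 0.0857
gripped t60.8 [0.4453 0.164  0.0246] F [-1.6653 -0.4602  6.7911] w 0.0393
lifted t61.4 [0.4444 0.1629 0.1491] F [-1.4645 -0.6723 -2.7986] w 0.0392
over t62.7 [ 0.6064 -0.1303  0.1499] F [-0.1312  0.4482 -3.2219] w 0.0390
low t63.6 [ 0.6073 -0.1328  0.0409] F [ 0.834  -0.5284 -2.4217] w 0.0394
down t64.6 [ 0.6068 -0.1332  0.0347] F [-2.0427  0.581   5.5075] w 0.0394
(np.float64(-0.06976148979544929), np.float64(-2.7272366135203162e-05))
x-0.0650 loc [-0.0644  0.0001] fx 0.7 fy 0.2 fz 0.6 dy 0.0000 w 0.0393
x-0.0600 loc [-0.0595  0.0001] fx 0.2 fy 0.1 fz -2.2 dy 0.0000 w 0.0394
x-0.0550 loc [-0.0547  0.0001] fx -0.4 fy 0.8 fz -2.9 dy 0.0000 w 0.0396
x-0.0500 loc [-0.0497  0.0001] fx -1.4 fy -0.5 fz -3.2 dy 0.0000 w 0.0396
x-0.0450 loc [-0.0446  0.0001] fx -0.3 fy 0.3 fz -3.5 dy 0.0000 w 0.0393
x-0.0400 loc [-0.0396  0.0001] fx -0.1 fy 0.2 fz -4.1 dy 0.0000 w 0.0395
x-0.0350 loc [-0.0346  0.0001] fx 0.1 fy -0.0 fz -3.6 dy 0.0000 w 0.0393
x-0.0300 loc [-0.0298  0.0003] fx -0.7 fy 0.7 fz -2.6 dy 0.0000 w 0.0393
x-0.0270 
[... 587 characters left out ...]
-0.005 -0.   ] fx -1.2 fy 1.3 fz -4.0 dy 0.0000 w 0.0393
x-0.0040 loc [-0.0039  0.    ] fx -0.8 fy 0.6 fz -3.0 dy 0.0000 w 0.0392
x-0.0030 loc [-0.0026  0.    ] fx 0.3 fy 0.8 fz -4.8 dy 0.0000 w 0.0396
x-0.0020 loc [-0.0016  0.0001] fx 1.7 fy 1.2 fz -3.0 dy 0.0000 w 0.0394
x-0.0010 loc [-0.0007  0.0001] fx 1.9 fy 0.7 fz -2.9 dy 0.0000 w 0.0393
x-0.0000 loc [0.0001 0.    ] fx 0.6 fy 1.6 fz -3.2 dy 0.0000 w 0.0393
x0.0010 loc [ 0.001  -0.0002] fx 0.7 fy 0.9 fz -3.7 dy 0.0000 w 0.0397
x0.0020 loc [ 0.0015 -0.0003] fx -1.2 fy 0.1 fz -3.7 dy 0.0000 w 0.0394
x0.0030 loc [ 0.0022 -0.0001] fx -4.7 fy 0.8 fz -1.1 dy 0.0000 w 0.0392
x0.0035 loc [0.0033 0.0002] fx -3.7 fy 0.9 fz -1.5 dy 0.0000 w 0.0395
```

Run:
```python
from h import *
p=home("blue")+EX*.0005; p[2]=.0352; ctrl.movel(p,max_speed=.03); st()
ctrl.ungrasp(); p=np.array(get_state()["tcp_pos"]); p[2]=.16; ctrl.movel(p,max_speed=.3)
nudge("blue",lim=3.2); ctrl.ungrasp()
ctrl.movep([.42,.05,.28],q(0)); st()
look(["module_red","module_yellow","module_blue","slider"],"c")
a=np.load("c_scene.npz")["im"]; b=np.load("c_top.npz")["im"]
e=lambda im,y0,y1,x0,x1,w,h:cv2.resize(np.clip(im[y0:y1,x0:x1]*1.7,0,255).astype(np.uint8),(w,h),interpolation=cv2.INTER_CUBIC)
cv2.imwrite("pics/all.png",np.hstack([e(a,200,390,195,435,500,396),e(b,100,240,385,480,269,396) ]))
```

```text
t71.3 [ 0.6777 -0.1316  0.0354] F [-0.2476 -0.7199 -2.5572] w 0.0392
x-0.0400 loc -0.0402 fx 0.1 fz 1.9
x-0.0390 loc -0.0390 fx -0.1 fz 0.9
x-0.0380 loc -0.0380 fx 0.0 fz 0.8
x-0.0370 loc -0.0369 fx 0.5 fz 1.2
x-0.0360 loc -0.0359 fx 0.4 fz 0.2
x-0.0350 loc -0.0353 fx -1.7 fz 1.5
x-0.0340 loc -0.0347 fx -5.0 fz 4.7
 t79.1 [0.4209 0.0492 0.2797] F [-0.0092  0.2498 -0.2772] w 0.0853
scene module_red 0.65 [388.9, 231.7] [0.6716 0.1057 0.0698] [671.5 107.3] [49. 44.] 1.6
scene module_yellow 0.83 [378.1, 253.4] [0.6755 0.0249 0.0698] [675.7  26.6] [43. 49.] 89.4
scene module_blue 0.68 [358.6, 303.0] [ 0.6784 -0.135   0.07  ] [ 678.7 -133.2] [50. 42.] 0.9
scene slider 0.49 [260.5, 316.3] [ 0.4933 -0.2786  0.0703] [ 492.8 -277.6] [22. 27.] 84.3
top module_red 0.82 [301.3, 150.0] [0.6697 0.1117 0.0715] [669.1 111.7] [49. 37.] 1.7
top module_yellow 0.73 [326.5, 147.1] [0.6741 0.0312 0.0717] [674.3  30.4] [50. 40.] 1.0
top module_blue 0.83 [373.7, 146.9] [ 0.6764 -0.1297  0.0718] [ 677.  -129.2] [41. 51.] 89.3
```

View pics/all.png

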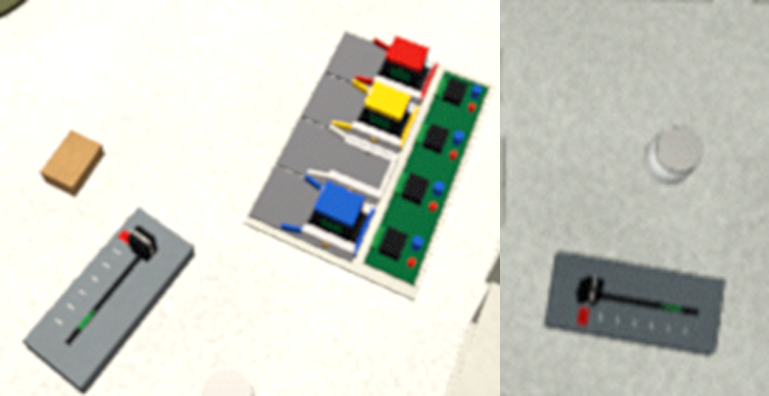

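Run:
```python
from h import *
from scipy.ndimage import map_coordinates
O=np.array([.4926,-.2750,0]); th=np.radians(9); u=np.array([-np.sin(th),-np.cos(th),0]); v=np.array([np.cos(th),-np.sin(th),0])
out=[]
for n in("scene","top"):
    im=np.load(f"c_{n}.npz")["im"].astype(np.float32)
    s=np.arange(-.06,.18,.0005); w=np.arange(-.06,.06,.0005); S,W=np.meshgrid(s,w)
    X=O+S[...,None]*u+W[...,None]*v; X[...,2]=.030; uv=w2p(n,X.reshape(-1,3))
    R=np.stack([map_coordinates(im[...,k],[uv[:,1],uv[:,0]],order=1).reshape(S.shape) for k in range(3)],-1)
    b,g,r=R[...,0],R[...,1],R[...,2]
    gr=np.clip(g-np.maximum(r,b),0,None); gr[gr<8]=0; gr[:, (s<.06)]=0
    print(n,"green centroid s %.4f w %.4f"%((gr*S).sum()/gr.sum(),(gr*W).sum()/gr.sum()),"s range",S[gr>.4*gr.max()].min(),S[gr>.4*gr.max()].max(),"w",W[gr>.4*gr.max()].min(),W[gr>.4*gr.max()].max())
    L=R.mean(2); 
    for side in(-1,1):
        row=L[(abs(w-.028*1)<.008)].mean(0); e=abs(np.gradient(row)); k=(s<-.02) if side<0 else (s>.14); print("  end",s[np.argmax(e*k)])
    col=L[:,(s>.03)&(s<.07)].mean(1); e=abs(np.gradient(col)); print("  sides w",w[np.argmax(e*(w<-.03))],w[np.argmax(e*(w>.03))])
    rd=np.clip(r-np.maximum(g,b)-20,0,None); print("  red s %.4f"%((rd*S).sum()/rd.sum()), "w %.4f"%((rd*W).sum()/rd.sum()))
    wh=L[np.argmin(abs(w-((rd*W).sum()/rd.sum())))-4:][:9].mean(0); 
    from scipy.signal import find_peaks; print("  ticks",s[find_peaks(wh,prominence=3)[0]])
    out.append(np.clip(R*1.8,0,255).astype(np.uint8))
cv2.imwrite("pics/rect.png",cv2.resize(np.vstack(out),None,fx=1.2,fy=1.2,interpolation=cv2.INTER_CUBIC))
```

```text
scene green centroid s 0.1040 w -0.0009 s range 0.09050000000000014 0.11550000000000016 w -0.0044999999999999485 0.003000000000000058
  end -0.035999999999999976
  end 0.1645000000000002
  sides w -0.043999999999999984 0.0510000000000001
  red s 0.0034 w -0.0326
  ticks [-0.0405 -0.0075  0.0225  0.0435  0.0625  0.0835  0.103 ]
top green centroid s 0.1012 w -0.0014 s range 0.08900000000000013 0.11200000000000015 w -0.005499999999999949 0.003000000000000058
  end -0.045499999999999985
  end 0.1575000000000002
  sides w -0.05049999999999999 0.04250000000000009
  red s -0.0011 w -0.0306
  ticks [-0.0145  0.0195  0.04    0.06    0.08    0.1     0.1205  0.1645]
```

View pics/rect.png

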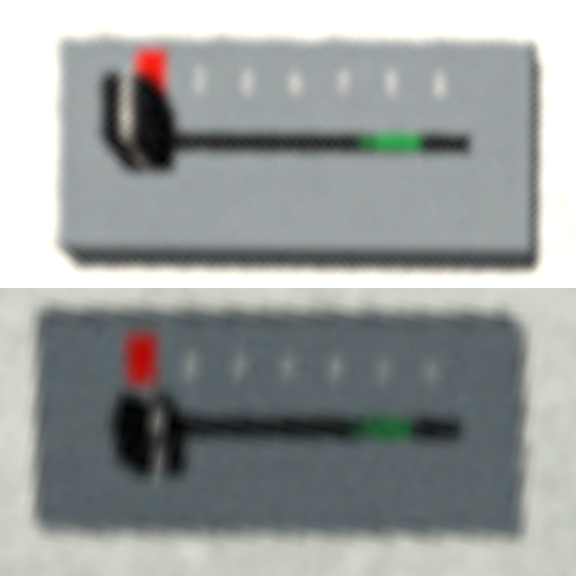

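Run:
```python
from h import *
for n,(x0,x1,y0,y1) in dict(scene=(225,252,335,362),top=(436,458,200,214)).items():
    im=np.load(f"c_{n}.npz")["im"].astype(int)[y0:y1,x0:x1]; print(n); 
    print((im[...,1]-np.maximum(im[...,0],im[...,2]))); 
    if n=="top": print(im[...,1])
    c=cv2.resize(np.clip(im*2,0,255).astype(np.uint8),None,fx=20,fy=20,interpolation=cv2.INTER_CUBIC)
    cv2.imwrite(f"pics/mk_{n}.png",c)
    O=np.array([.4926,-.2750,.03]); th=np.radians(9); u=np.array([-np.sin(th),-np.cos(th),0])
    print([w2p(n,O+u*s)[0]-[x0,y0] for s in(.09,.1,.11)])
a=cv2.imread("pics/mk_scene.png"); b=cv2.imread("pics/mk_top.png"); b=cv2.resize(b,(a.shape[1]//1,280)); cv2.imwrite("pics/mk.png",cv2.resize(np.vstack([a,b]),None,fx=.7,fy=.7))
```

```text
scene
[[-3 -3 -3 -3 -1  2  0  0 -1 -1  0  0 -1 -1  0  0  2  0 -1 -1 -1  0 -1 -1
   0  0  1]
 [-2 -3 -3 -1  0  0 -1 -1  0 -1 -1  0  0 -1 -2  0 -1 -1 -1 -1 -1 -1  0 -1
   0  0  0]
 [-3 -4 -2  0  0  0 -1  0 -1  0  0 -1 -2 -1 -1 -1 -2  0 -1 -1 -1  0  0  0
  -1  1  0]
 [-3 -2  0  0 -2  0 -1 -1  0  0  0  0 -1  0  0  0  0  0  0  0  0  0  0  0
   0  0 -1]
 [-2 -1  1  0 -1 -1 -1  1  0  0  1  0 -1  0  0  0  0 -1  0 -1 -1  0  0  1
   0 -1  0]
 [-1  2 -1  0  0  0 -1  0  1 -1  0  0  0  0  0 -1  1  0 -1 -1  0  0  0  0
   0 -1 -2]
 [ 1 -1 -1  0 -1 -1 -1  0  1  2  1  0  0 -1  0  0  0 -1 -1  0  0  0  0  1
   0  0 -1]
 [ 0 -1  0  0  0 -1  0 -1  0  0  0  0 -1  0  0 -1 -1 -1 -1 -1  0 -1  0  0
  -1 -1  0]
 [-2 -1  0 -1  0 -1  0 -1 -1 -1  0  0  0 -1 -1  0  0 -1  0  1  0  0 -1  0
   0  0  0]
 [-1 -1 -1  0 -1 -1  0  0 -1 -1 -1 -1  0 -1 -1 -1 -1  0  1  0  0  0  0 -1
   0 -1  0]
 [ 0  1  1  2  1 -1 -1  0 -1 -1 -1  0 -1  0 -1 -1  0  0  0 -1  0  0 -1 -1
  -1 -1  0]
 [-1  0  1 -1  0  0  1  0  0  0 -1 -1  0  0  0 -2 -1  0 -1  0  0  0  0 -1
   0 -1  0]
 [-1  0  2 -1 -1  0 -1  0 -1 -1 -1  0 -1 -1  1  1 -1  1 -1 -1 
[... 2626 characters left out ...]

 [47 48 52 54 55 55 55 58 57 54 56 56 56 56 55 58 54 56 54 56 55 55]
 [25 30 38 40 39 42 47 53 56 57 56 56 57 57 56 59 57 56 57 55 55 57]
 [15 15 14 16 15 27 40 45 50 55 53 56 57 54 53 54 55 56 55 57 56 56]
 [32 30 24 21 19 23 32 43 53 53 52 54 53 38 37 40 43 46 50 55 56 55]
 [53 48 47 43 41 43 38 47 46 52 55 53 48 25 17 15 22 26 30 49 54 56]
 [58 57 57 56 55 56 53 53 52 51 54 53 48 33 19 16 18 15 23 46 56 56]
 [58 57 58 58 56 57 58 55 56 54 57 54 53 48 42 42 40 39 37 51 57 57]
 [55 55 58 56 55 56 57 57 56 55 55 57 55 55 56 54 56 51 52 55 58 55]
 [54 58 63 57 56 56 57 56 57 57 56 57 58 56 57 55 57 57 57 56 57 54]]
[array([6.2806, 7.4159]), array([9.2467, 7.9635]), array([12.2138,  8.5114])]
```

View pics/mk.png

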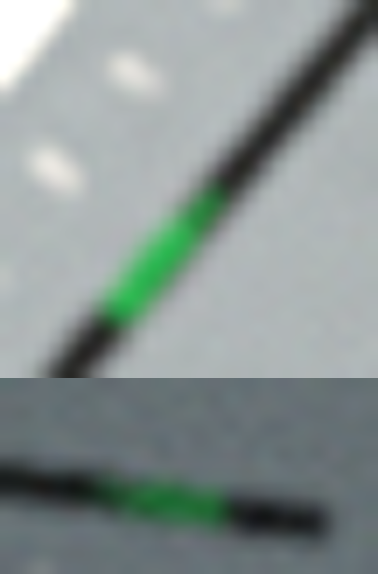

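```bash
cat > mk.py <<'E'
from h import *
from scipy.optimize import minimize
O=np.array([.4926,-.2750,.03]); th=np.radians(9); u=np.array([-np.sin(th),-np.cos(th),0]); v=np.array([np.cos(th),-np.sin(th),0])
box=dict(scene=(225,252,338,365),top=(436,458,200,214)); G={n:[] for n in box}
for k in range(8):
    for n in box:
        x0,x1,y0,y1=box[n]; im=vision.grab_frame(n)[0].astype(float)[y0:y1,x0:x1]; G[n].append(im[...,1]-(im[...,0]+im[...,2])/2)
G={n:np.mean(a,0) for n,a in G.items()}
K=12
def render(n,V,off,blur):
    x0,x1,y0,y1=box[n]; P=O+(V[:,:1]+off[0])*u+(V[:,1:]+off[1])*v
    p=(w2p(n,P)-[x0,y0]+.5)*K; m=np.zeros(((y1-y0)*K,(x1-x0)*K),np.float32)
    cv2.fillPoly(m,[np.round(p*16).astype(np.int32)],1.,shift=4)
    m=cv2.GaussianBlur(m,(0,0),max(abs(blur),.05)*K); return cv2.resize(m,(x1-x0,y1-y0),interpolation=cv2.INTER_AREA)
def cost(q,nv,full=False):
    V=q[:2*nv].reshape(nv,2)*1e-3; o=q[2*nv:]; c=0; r=[]
    for n,off,b in(("scene",o[:2]*1e-3,o[2]),("top",-o[:2]*1e-3,o[3])):
        m=render(n,V,off,b).ravel(); g=G[n].ravel(); A=np.stack([m,np.ones_like(m)],1); k,res,_,_=np.linalg.lstsq(A,g,rcond=None); e=g-A@k
        c+=(e@e)/np.var(g)/len(g); r.append((k,np.sqrt(np.mean(e**2))))
    return (c,r) if full else c
for name,V in dict(triOFF=[(86,0),(113,4),(113,-4)],triFAR=[(113,0),(88,4),(88,-4)],triX=[(101,4),(88,-4),(113,-4)],triXm=[(101,-4),(88,4),(113,4)],quad=[(88,-3),(88,3),(113,3),(113,-3)],house=[(85,0),(98,4),(113,4),(113,-4),(98,-4)]).items():
    q0=np.r_[np.ravel(V),1.5,-1.5,.6,.6].astype(float); nv=len(V); r=None
    for it in range(3): r=minimize(cost,q0 if r is None else r.x,(nv,),method="Nelder-Mead",options=dict(maxiter=2500,initial_simplex=None,xatol=.02,fatol=1e-5,adaptive=True))
    print(name,"cost %.4f"%r.fun,r.x[:2*nv].reshape(nv,2).round(1).tolist(),r.x[2*nv:].round(2),[x[1].round(2) for x in cost(r.x,nv,True)[1]])
E
time python3 mk.py
```

```text
Traceback (most recent call last):
  File "mk.py", line 23, in <module>
    for it in range(3): r=minimize(cost,q0 if r is None else r.x,(nv,),method="Nelder-Mead",options=dict(maxiter=2500,initial_simplex=None,xatol=.02,fatol=1e-5,adaptive=True))
                          ~~~~~~~~^^^^^^^^^^^^^^^^^^^^^^^^^^^^^^^^^^^^^^^^^^^^^^^^^^^^^^^^^^^^^^^^^^^^^^^^^^^^^^^^^^^^^^^^^^^^^^^^^^^^^^^^^^^^^^^^^^^^^^^^^^^^^^^^^^^^^^^^^^^^^
  File "mk.py", line 18, in cost
    m=render(n,V,off,b).ravel(); g=G[n].ravel(); A=np.stack([m,np.ones_like(m)],1); k,res,_,_=np.linalg.lstsq(A,g,rcond=None); e=g-A@k
      ~~~~~~^^^^^^^^^^^
  File "mk.py", line 12, in render
    p=(w2p(n,P)-[x0,y0]+.5)*K; m=np.zeros(((y1-y0)*K,(x1-x0)*K),np.float32)
       ~~~^^^^^
  File "h.py", line 4, in w2p
    i=vision.camera_info(n); c=np.atleast_2d(X)@i["R"].T+i["t"]; c=c@i["mtx"].T; return c[:,:2]/c[:,2:]
ValueError: time passes only in moves, steps and waits

real	0m24.585s
user	0m12.745s
sys	0m0.500s
```

```bash
python3 - <<'E'
s=open('h.py').read()
s=s.replace("def w2p(n,X):\n    i=vision.camera_info(n);","import functools\nci=functools.cache(lambda n:vision.camera_info(n))\ndef w2p(n,X):\n    i=ci(n);")
open('h.py','w').write(s)
m=open('mk.py').read().replace("range(8)","range(4)"); open('mk.py','w').write(m)
E
time python3 mk.py; python3 -c "
from h import *; st()"
```

```text
triOFF cost 0.2749 [[83.8, -0.0], [112.3, 3.6], [111.1, -4.6]] [ 1.67 -1.24  0.77  0.92] [np.float64(2.08), np.float64(2.42)]
triFAR cost 0.2599 [[118.4, 0.0], [87.3, 3.0], [101.1, -4.6]] [ 1.36 -0.92  0.78  0.92] [np.float64(2.65), np.float64(2.09)]
triX cost 0.3109 [[107.5, 3.8], [85.0, -3.8], [115.1, -3.8]] [ 1.36 -1.23  0.96  0.76] [np.float64(3.7), np.float64(1.77)]
triXm cost 0.2334 [[108.6, -6.0], [84.2, 1.2], [114.9, 3.2]] [ 1.4  -1.06  0.74  0.86] [np.float64(2.3), np.float64(2.08)]
quad cost 0.2176 [[87.2, -2.8], [99.0, 2.4], [111.1, 3.0], [113.7, -3.0]] [ 1.75 -0.98  0.75  0.84] [np.float64(1.91), np.float64(2.13)]
house cost 0.2653 [[86.3, -0.0], [110.5, 3.7], [112.3, 3.9], [113.4, -3.9], [97.3, -4.1]] [ 1.54 -1.33  0.63  0.76] [np.float64(2.46), np.float64(2.21)]
 t80.8 [0.42 0.05 0.28] F [ 0.1705 -0.1994  0.7044] w 0.0852
real	2m52.870s
user	2m48.479s
sys	0m0.243s
```

Run:
```python
from h import *
th=np.radians(9); u=np.array([-np.sin(th),-np.cos(th),0]); O=np.array([.4926,-.2750,.038])
p=O+u*.001; a=p.copy(); a[2]=.16
ctrl.movep(a,q(-th)); ctrl.movel(p); ctrl.close_gripper(force=25); st("closed")
print("s",(np.array(get_state()["tcp_pos"])-O)@u)
p=O+u*.102; ctrl.movel(p,max_speed=.08); ctrl.pause(.3); s=(np.array(get_state()["tcp_pos"])-O)@u; st("at"); print("s",s)
p=p+u*(.102-s); ctrl.movel(p,max_speed=.03); ctrl.pause(.3); s=(np.array(get_state()["tcp_pos"])-O)@u; print("s",s)
ctrl.ungrasp(); p=np.array(get_state()["tcp_pos"]); p[2]=.18; ctrl.movel(p,max_speed=.2)
ctrl.movep([.42,.05,.28],q(0)); st()
look(["module_red","module_yellow","module_blue","slider"],"d")
a=np.load("d_scene.npz")["im"]; b=np.load("d_top.npz")["im"]
e=lambda im,y0,y1,x0,x1,w,h:cv2.resize(np.clip(im[y0:y1,x0:x1]*1.7,0,255).astype(np.uint8),(w,h),interpolation=cv2.INTER_CUBIC)
cv2.imwrite("pics/end.png",np.hstack([e(a,290,390,195,295,400,400),e(b,170,240,395,465,400,400)]))
```

```text
closed t83.7 [ 0.4925 -0.2761  0.0383] F [-0.765   1.031   4.8907] w 0.0215
s 0.0010665562651167833
at t85.4 [ 0.4775 -0.3762  0.0383] F [ 4.9766 -1.2182  4.7578] w 0.0217
s 0.10226968198731831
s 0.10179769006950887
 t89.0 [0.4205 0.0489 0.2797] F [ 0.329  -0.2148  0.3661] w 0.0855
scene module_red 0.72 [391.9, 231.3] [0.6714 0.1055 0.0698] [671.4 106.4] [50. 43.] 0.1
scene module_yellow 0.89 [378.8, 252.3] [0.6755 0.0238 0.07  ] [675.8  25.4] [50. 40.] 3.4
scene module_blue 0.95 [357.2, 304.0] [ 0.6794 -0.1349  0.0703] [ 679.2 -134.1] [48. 41.] 0.4
scene slider 0.54 [233.6, 352.9] [ 0.4792 -0.3787  0.0707] [ 478.4 -377.9] [22. 26.] 84.1
top module_red 0.74 [299.9, 148.8] [0.6687 0.1122 0.0711] [669.  111.6] [49. 37.] 1.7
top module_yellow 0.61 [326.3, 147.4] [0.6723 0.0314 0.0717] [672.7  30.3] [47. 40.] 1.2
top module_blue 0.75 [372.0, 148.4] [ 0.677  -0.1297  0.0707] [ 677.9 -129.1] [51. 40.] 0.6
top slider 0.50 [446.7, 208.5] [ 0.4755 -0.3729  0.0704] [ 475.1 -372.6] [20. 26.] 88.4
```

View pics/end.png

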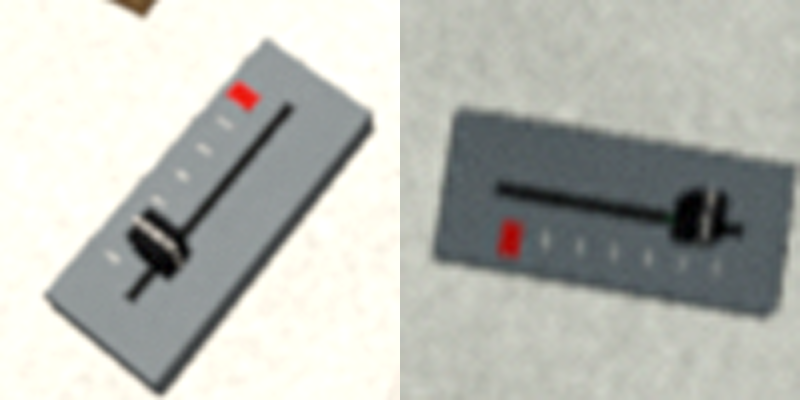

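```bash
python3 -c "
from h import *
print(ticket.close_job()); st()"
```

```text
the job is handed in; nothing more can be done
None
the job is handed in; nothing more can be done
```

The job is handed in after about 89 s of robot time. Three modules were on the table and all three are fitted. I am least sure of the final slider position.

**What I did**
- I slid the slider to OFF until it met its end stop, before touching any module.
- I fitted red, yellow and blue from the front, each into the shoe of its own colour. There was no white module.
- I then moved the slider to the green mark, let go and moved the arm clear.

**What the last checks showed**
- **Modules:** In the last pictures all three sit in their own shoes, with their tops at the right height (70 mm). When I pushed lightly from behind, red and yellow gave about 2 mm against a spring before a hard stop, as a module in its detent should. On blue I stopped the check early, but it touched at the same place and pushed back. A second push on yellow found it about 1 mm past the centre of its detent; red, which had also been pushed to the stop, was not pushed again and may sit the same.
- **Slider:** The gripper put it at 0.102 m. The last pictures show it covering the green mark, with a sliver of green on the OFF side.

**What disagreed or is uncertain**
- **Mark:** It appears as a tapered shape lying on the track, not beside it as described. I aimed at its middle, which I measured at 0.101 to 0.1025 m. If its narrow end (about 0.086 m) is meant as the set point, the slider is about 15 mm too far.
- **Cameras:** The two differ by about 5 mm sideways, so I used their average together with touch.
- **Red module:** The cameras put it up to 2.4 mm short of where it should be. I trusted the push check instead, because red met its stop at the same point as yellow.
- **Roller resistance:** I felt only about 1 to 3 N between steps, less than the 5 to 20 N described.

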